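# Lay the lemon in the dish and turn the dish a quarter turn in the hand

## Task

Lay the lemon in the middle of the wooden dish, lengthwise in line with the dish's upright grip, and let go of it. Then take the dish by its grip, lift it straight up clear of the black board, and only then turn it a level quarter turn clockwise (seen from above), so that the grip, which pointed to the right along the board, points squarely out over the board's long side nearest the robot. Finish still holding the dish by its grip, still and level, low over the middle of the board, with the lemon lying centred in it and still in line with the grip; leave the other things alone.

Things in the scene. Friction and masses are not known exactly. Their poses are not given: they have to be found in the camera images.
- board: Black melamine plate lying face down, used as a low board: 188 mm (its x) by 284 mm (its y), 22 mm high, flat top, fixed. Origin at the centre of its underside on the worktop; its -x side is the long side nearest the robot, its -y end is the right-hand end.
- dish: Loose round light-wood dish, about 160 g, 162 mm across, rim 28 mm high, standing on the board; its hollow slopes down at 10 degrees, 26 near the rim, to a flat middle. Origin at the centre of its underside, z up. An upright grip stands outside the rim on its -x side. It starts with -x pointing roughly to the board's -y end and must end with its x along the board's x.
- dish_middle (a point): Middle of the dish's hollow, on its flat floor (36 mm across), 7 mm above the dish's underside.
- dish_grip (a point): Point inside the upright grip, a flat wooden slab 14 mm thick (dish x), 46 mm wide (dish y) and 90 mm high, its mid-plane 100 mm from the dish's centre, joined to the dish by a neck below 20 mm. This point is 20 mm below its top, 70 mm above the underside: the place to grip from above, fingers closing along the dish's x.
- lemon: Loose lemon, about 80 g, 72 mm long (its x axis) with a nipple at each end, 57 mm thick, lying on the worktop to the left of the board at any yaw. Origin on its skin, in the middle of its underside as it starts; it turns with the lemon if that rolls.
- lemon_centre (a point): Centre of the lemon, 29 mm above the worktop at the start; about 36 mm above the dish's underside when it lies in the middle of the hollow.
- salt_shaker: Salt shaker, 44 mm across, 90 mm high, loose, standing beyond the lemon: leave alone. Origin at the centre of its underside.
- steel_glass: Steel drinking glass, 72 mm across, 95 mm high, loose, standing behind the board: leave alone. Origin at the centre of its underside.
- garlic: Garlic bulb, 60 mm across, 59 mm high, loose, lying behind the board: leave alone. Origin at the centre of its underside.
Things that resemble listed ones, but are neither listed nor needed, are in the scene too. What is shaped like the lemon but orange is not meant.

How it is judged (in metres and radians):
On the way, in this order (a step that is already met when the one before it is completed fails the run):
1. the lemon lies in the middle of the dish in line with the grip, let go of, the dish standing on the board (horizontal distance between lemon_centre and dish_middle below 0.022 m and distance between lemon_centre and dish_middle below 0.042 m and angle between the x axis of lemon and the x axis of dish, either way round below 0.5 rad and contact force between lemon and the fingers below 0.1 N and contact force between lemon and the arm below 0.1 N and contact force between dish and board above 0.3 N and linear speed of lemon below 0.03 m/s), for 0.2 s.
2. the dish is lifted clear of the board, level, by the gripper, not yet turned, the lemon in it (horizontal distance between lemon_centre and dish_middle below 0.022 m and distance between lemon_centre and dish_middle below 0.042 m and angle between the x axis of lemon and the x axis of dish, either way round below 0.5 rad and height (world z) of dish above 0.047 m and contact force between dish and board below 0.1 N and angle between dish's own z axis and vertical below 0.17 rad and contact force between dish and the fingers above 1 N and angle between the x axis of dish and the y axis of board, either way round below 0.5 rad), for 0.2 s.
At the end, for the whole second after the job is handed in: Gripper holds the dish at rest, 25 to 178 mm over the board, touching only the lemon, tilt < 0.17 rad, middle within 60 mm of the board's along x and y, x within 0.2 rad of the board's, grip robot-side; lemon free, within 22 mm of the middle, within 0.5 rad of dish x (horizontal distance between lemon_centre and dish_middle below 0.022 m and distance between lemon_centre and dish_middle below 0.042 m and angle between the x axis of lemon and the x axis of dish, either way round below 0.5 rad and contact force between lemon and the fingers below 0.1 N and contact force between lemon and the arm below 0.1 N and height (world z) of dish between 0.047 and 0.2 m and contact force between dish and board below 0.1 N and angle between dish's own z axis and vertical below 0.17 rad and contact force between dish and the fingers above 1 N and angle between the x axis of dish and the x axis of board, either way round below 0.2 rad and x of dish_grip in the frame of board below 0 m and x of dish_middle in the frame of board between -0.06 and 0.06 m and y of dish_middle in the frame of board between -0.06 and 0.06 m and linear speed of each of dish, lemon below 0.03 m/s and angular speed of dish below 0.2 rad/s); the arm keeps its last pose, push and grip.
It fails at once if the dish is tipped by more than 0.35 rad (angle between dish's own z axis and vertical above 0.35 rad).
It fails at once if a bystander (salt shaker, steel glass, garlic) is moved more than 25 mm (distance of any of salt_shaker, steel_glass, garlic from where it was at the start of the episode above 0.025 m).
It also fails if it takes over 58 s, if anything falls off the work surface, if the arm or the gripper's body presses on something with over 40 N, if the wrist force passes 120 N, or if a joint passes its speed limit or range.

## Robot

A 6-joint arm with a two-finger parallel gripper is mounted at the origin on a cart in front of the work surface, level with it; the furniture and walls round the work are solid. World frame = base frame: x ahead of the robot, y to its left, z up, the work surface at z = 0. Lengths are in m, angles in degrees, forces in N, time in s.
With the tool pointing down it reaches from about 0.375 to 0.975 m from the base axis. Payload 3.8 kg.
Tool frame: the origin (TCP) lies at the very end of the fingers, on their centre line; the grasp point (between the pads) lies 19 mm behind it; z points along the fingers, y is the line along which they close (so a half turn about z gives the same grasp; the last joint's range is limited). The gripper opens to 88 mm and grips with 3 to 60 N. Pads are 18 mm wide; open, the fingers measure 123 mm over their backs; the gripper's body (75 mm by 187 mm) begins 45 mm behind the grasp point.
Start: joints at [-73.218, 15.12, 91.902, -0, 72.978, -2.114], TCP at [0.219, -0.639, 0.209] pointing down, gripper open.
Joint ranges: [-150.88, 150.88], [-54.13, 125.18], [17.81, 147.31], [-75.09, 255.09], [0, 152.58], [-146.25, 146.25]. Speed limits (degrees/s): [147.25, 147.25, 180, 180, 180, 180].

## Interface

Orientations are given as [roll, pitch, yaw] about the fixed x, y, z axes, in that order (R = Rz(yaw) Ry(pitch) Rx(roll)).
In Python, from rig import arm, cams, ticket gives the robot as it stands. The module is installed in compiled form; this text tells all that it offers.
- The arm moves only by the tool send_rows, never from a script. Its argument "series" is a list of rows, each a list of 6 numbers: the shift along the world's x, y, z in mm, then the turn, a rotation vector about the world's x, y, z in degrees. In form: [[dx, dy, dz, rx, ry, rz], ...]. A call has 1 to 5 rows; each row shifts and turns the commanded pose from where the row before left it; what a row does not reach is not made up. A row lasts 1/12 s, in which the tool goes at most 41.7 mm and 7.16 degrees, less where a joint would pass 70% of its speed; a pose out of reach is approached as far as the arm can. A call is refused whole if a number of a shift passes 41.7 or a number of a turn 7.16, either way. A call with a gripper value outside its range is refused whole. "jaw" is the finger opening in mm, from 0 to 88.1, set as the call begins (left out, the last holds). The fingers move at their own pace and stop on an object; the grip force is fixed at half the most. Time passes only in rows, so rows that do not move let the fingers close. It gives the time, the measured TCP pose, the force, the opening and the grip force at its end, in the units of the state.
- arm.get_obs(): the state, without advancing time (a new reading comes with each control period).
- cams.camera(name): name is "scene" or "top" or "wrist"; returns (picture, depth): 480x640x3 uint8, red, green, blue; 480x640 float32, m along the optical axis (not along the pixel's ray), 0 where there is no reading.
- cams.calibration(name): a dict with "mtx" (3x3 intrinsics, pixels), "R" (3x3) and "t" (3): a world point X has camera coordinates R X + t. Camera axes: x right, y down, z forward; pixel columns grow to the right and rows downward; lengths in m; the calibration is good to about 2 mm. A picture is of the moment at which its call begins: read the wrist's pose just before it. calibration takes no time and is no camera call; for the wrist camera it gives the pose at the moment of the call.
- ticket.hand_in(): hands the job in; it is judged then, once.
The state is a dict: "clock": time; "qpos": joint angles; "qvel": joint speeds; "joint_torque": joint torques, N m; "tool_pos": TCP position; "orientation": TCP orientation; "force": force on the tool from outside, world axes, zero at the start; "ft_torque": the same for the moment, N m; "gripper_width": opening from 0.0 (shut) to 1.0 (fully open); "finger_force": force on a finger pad.
Only numpy, scipy, OpenCV 4.12 (cv2) and the standard library are available. Lean on these libraries where they do the work, as an engineer would, in place of code of your own. Each camera call takes 0.05 s, during which the arm holds its last target. There are 200 camera calls.

## Working session

There is one attempt and no reset: what is moved stays moved. The work goes in short steps, Python scripts to look and compute and a tool call to move; the robot and the scene stay as the last step left them, time stands still between calls to the robot, and variables do not carry over. Pictures are saved under pics/ and viewed, at most 12 in all, crops included, and the job is handed in when it is done.

Besides the shell and the picture viewer there is one more tool, called by a JSON object that holds its "api" and its "payload". send_rows: Moves the arm, as the interface text tells. Its arguments: {"type":"object","properties":{"series":{"type":"array"},"jaw":{"type":"number"}},"required":["series"]}

```bash
mkdir -p pics
cat > h.py <<'E'
import numpy as np, cv2
from rig import arm, cams, ticket
def shot(n,f):
    c=cams.calibration(n); p,d=cams.camera(n)
    cv2.imwrite(f'pics/{f}.png',p[:,:,::-1]); np.savez(f'{f}.npz',p=p,d=d,**{k:np.array(c[k]) for k in('mtx','R','t')})
    return p,d,c
def world(d,c):
    v,u=np.indices(d.shape); K=np.array(c['mtx'])
    X=np.stack([(u-K[0,2])/K[0,0]*d,(v-K[1,2])/K[1,1]*d,d],-1)
    return (X-np.array(c['t']).ravel())@np.array(c['R'])
E
python3 - <<'E'
from h import *
print(arm.get_obs())
for n in('top','scene'):
    p,d,c=shot(n,n+'1'); W=world(d,c); np.save(n+'W.npy',W)
    print(n,np.array(c['t']),-np.array(c['R']).T@np.array(c['t']).ravel())
E
```

```text
{'clock': 0.0, 'qpos': array([-7.32188682e+01,  1.51696953e+01,  9.19782648e+01, -2.52118152e-03,
        7.29768476e+01, -2.11391873e+00]), 'qvel': array([-0.04982327, -0.00993228,  0.0411633 ,  0.00431469,  0.01853508,
       -0.05676823]), 'joint_torque': array([ 1.87074038e-03, -5.02104807e+01, -3.56875527e+01,  7.29569304e-02,
        2.95143609e-02, -1.93932970e-04]), 'tool_pos': array([ 0.21835933, -0.63791287,  0.20760993]), 'orientation': array([-1.79875188e+02, -2.19624568e-03,  1.88957888e+01]), 'force': array([ 0.18331624, -0.70297859,  0.08974229]), 'ft_torque': array([ 0.00129372, -0.04136198,  0.01419583]), 'finger_force': 0.0, 'gripper_width': 1.0027542119963124}
top [0.1274052  0.62189139 1.01743072] [0.55243313 0.12814632 1.0566657 ]
scene [0.4565895  0.29398066 0.62016153] [-0.06225205  0.59897092  0.56290092]
```

View pics/top1.png

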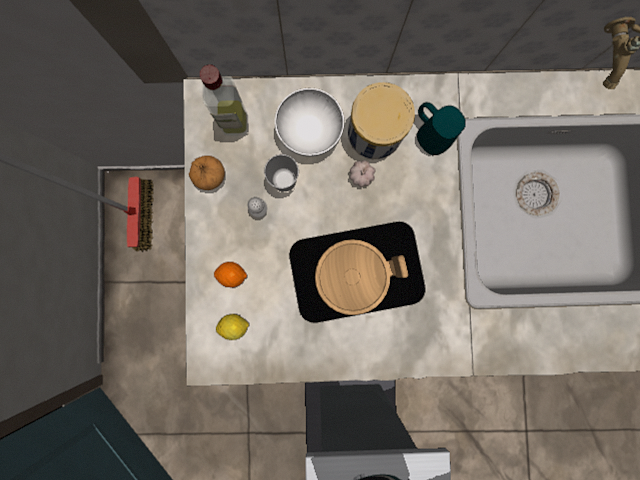

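View pics/scene1.png

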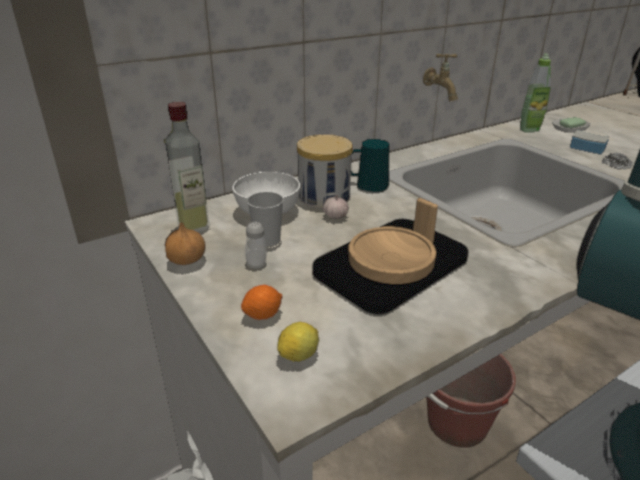

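The top view shows the yellow lemon at (232,327), the orange one at (230,274), the board at about (357,272), the dish at (353,277) with its grip at (399,266), the glass at (282,175), the garlic at (361,174) and the shaker at (257,208). The scene view agrees, with the dish on the board and the grip to the right. Next I'll measure these.

Run:
```python
from h import *
z=np.load('top1.npz'); p=z['p'];W=np.load('topW.npy'); hsv=cv2.cvtColor(p,cv2.COLOR_RGB2HSV)
print('table z',np.median(W[345:365,260:300,2]))
def near(u,v,r):
    m=np.zeros((480,640),np.uint8);cv2.circle(m,(u,v),r,255,-1);return m>0
def ray(uv,h):
    K=z['mtx'];R=z['R'];t=z['t'].ravel();d=R.T@np.linalg.solve(K,[uv[0],uv[1],1]);o=-R.T@t
    return o+d*(h-o[2])/d[2]
def rect(name,m,h):
    c=max(cv2.findContours(m.astype(np.uint8),0,1)[0],key=cv2.contourArea)[:,0]
    P=np.array([ray(q,h)[:2] for q in c],np.float32)*1000
    print(name,len(c),cv2.minAreaRect(P),'hull mean', 'W z max',np.percentile(W[m][:,2],98))
    return P
# lemon
m=near(232,327,28)&(hsv[...,1]>130)&(hsv[...,0]>22)&(hsv[...,0]<36)
P=rect('lemon',m,0.029); q=W[m]; q=q[q[:,2]>0.005]; print(q.mean(0), cv2.fitEllipse(P))
# board
m=near(357,272,85)&(hsv[...,2]<50); P=rect('board',cv2.morphologyEx(m.astype(np.uint8),cv2.MORPH_CLOSE,np.ones((5,5)))>0,0.022)
# dish, grip
wood=near(360,275,60)&(hsv[...,1]>50)&(hsv[...,2]>90)
g=wood&(W[...,2]>0.075); print('heights dish', np.percentile(W[wood][:,2],[2,50,90,98]))
print('grip top pts',g.sum(),W[g].mean(0),cv2.minAreaRect((W[g][:,:2]*1000).astype(np.float32)))
rim=wood&near(353,277,42)
rect('dish rim',rim,0.045)
c=max(cv2.findContours(rim.astype(np.uint8),0,1)[0],key=cv2.contourArea)[:,0]
P=np.array([ray(k,0.05)[:2] for k in c],np.float32)*1000
print('circ',cv2.minEnclosingCircle(P))
for n,u,v in(('glass',282,175),('garlic',361,174),('shaker',257,208),('orange',230,274)):
    mm=near(u,v,20)&(W[...,2]>0.02); print(n,W[mm].mean(0))
```

```text
table z -0.0010795739880162312
lemon 77 ((439.3934020996094, 309.82708740234375), (59.116355895996094, 55.70976638793945), 55.063232421875) hull mean W z max 0.05865722065328768
[0.44182606 0.30594437 0.04960534] ((439.6167907714844, 309.6189270019531), (51.8054313659668, 65.67053985595703), 4.177638053894043)
board 606 ((551.402587890625, 33.17938232421875), (184.6499481201172, 281.54437255859375), 8.9344482421875) hull mean W z max 0.026391750734668477
heights dish [0.02602173 0.03899076 0.0508817  0.11143665]
grip top pts 158 [ 0.55893732 -0.03142555  0.21918527] ((566.6825561523438, 32.53361511230469), (188.6114959716797, 42.485816955566406), 85.78221893310547)
dish rim 218 ((540.4271850585938, 45.10326385498047), (161.2368927001953, 162.1938018798828), 64.86618041992188) hull mean W z max 0.05283882119908903
circ ((541.6104736328125, 40.19919204711914), 86.33280181884766)
glass [0.77359211 0.19269412 0.07314329]
garlic [0.76675817 0.01622134 0.04615966]
shaker [0.69264225 0.24258388 0.08489608]
orange [0.55415793 0.30737319 0.05172271]
```

{"api": "send_rows", "payload": {"series": [[15,36.5,0,0,0,0],[15,36.5,0,0,0,0],[15,36.5,0,0,0,0],[15,36.5,0,0,0,0],[15,36.5,0,0,0,0]], "jaw": 88}}

```text
clock: 0.52
tool_pos: [0.2937, -0.4541, 0.2082]
orientation: [-179.9, 0.0, 18.9]
force: [0.7, 0.1, -0.3]
gripper_width: 0.999
finger_force: 0.0
```

{"api": "send_rows", "payload": {"series": [[15,36.5,0,0,0,0],[15,36.5,0,0,0,0],[15,36.5,0,0,0,0],[15,36.5,0,0,0,0],[15,36.5,0,0,0,0]]}}

```text
clock: 0.93
tool_pos: [0.3685, -0.2716, 0.2086]
orientation: [-180.0, 0.0, 18.9]
force: [1.1, -0.3, -0.0]
gripper_width: 0.999
finger_force: 0.0
```

{"api": "send_rows", "payload": {"series": [[15,36.5,0,0,0,0],[15,36.5,0,0,0,0],[5,38,0,0,0,5],[5,38,0,0,0,5],[5,38,0,0,0,5]]}}

```text
clock: 1.35
tool_pos: [0.4132, -0.0847, 0.2086]
orientation: [-180.0, 0.0, 34.1]
force: [1.4, 0.8, 0.3]
gripper_width: 0.991
finger_force: 0.0
```

{"api": "send_rows", "payload": {"series": [[2,38,3,0,0,5],[2,38,3,0,0,5],[2,38,3,0,0,5],[2,38,3,0,0,5],[2,38,3,0,0,5]]}}

```text
clock: 1.77
tool_pos: [0.4229, 0.1052, 0.2238]
orientation: [-180.0, 0.0, 59.2]
force: [1.2, -0.4, 1.1]
gripper_width: 0.998
finger_force: 0.0
```

{"api": "send_rows", "payload": {"series": [[2,38,3,0,0,7],[2,38,3,0,0,7],[2,38,3,0,0,7],[2,38,3,0,0,7],[2,30,3,0,0,7]]}}

```text
clock: 2.18
tool_pos: [0.4329, 0.288, 0.2386]
orientation: [-180.0, -0.0, 94.3]
force: [0.2, -1.0, -0.3]
gripper_width: 0.997
finger_force: 0.0
```

{"api": "send_rows", "payload": {"series": [[0,0,0,0,0,0],[0,0,0,0,0,0],[0,0,0,0,0,0]]}}

```text
clock: 2.43
tool_pos: [0.4331, 0.2847, 0.2382]
orientation: [-179.9, 0.1, 93.8]
force: [0.9, 0.5, 0.4]
gripper_width: 0.996
finger_force: 0.0
```

Run:
```python
from h import *
o=arm.get_obs(); print(o['clock'],o['tool_pos'],o['orientation'],o['qpos'])
p,d,c=shot('wrist','w1'); print(-np.array(c['R']).T@np.array(c['t']).ravel())
np.save('w1W.npy',world(d,c))
```

```text
2.4333 [0.43308021 0.28469814 0.23818842] [-1.79924818e+02  7.60708728e-02  9.38458772e+01] [ 3.05907189e+01 -2.94073339e+00  1.08672529e+02 -3.54086741e-02
  7.43695802e+01  2.67544620e+01]
[0.42744168 0.36957394 0.41359037]
```

View pics/w1.png

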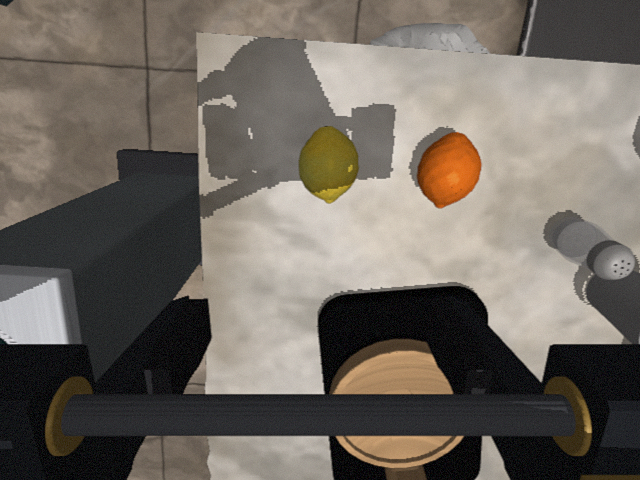

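The wrist view shows the lemon at (328,163), upright in the picture with nipples at its top and bottom. The orange lookalike is at (450,170), with the board and dish at the bottom. I'll measure the lemon here and the grip from the top view.

Run:
```python
from h import *
def meas(f,uv,r,h):
    z=np.load(f+'.npz');hsv=cv2.cvtColor(z['p'],cv2.COLOR_RGB2HSV)
    n=np.zeros((480,640),np.uint8);cv2.circle(n,uv,r,255,-1)
    m=((n>0)&(hsv[...,1]>130)&(hsv[...,0]>20)&(hsv[...,0]<40)).astype(np.uint8)
    m=cv2.morphologyEx(m,cv2.MORPH_CLOSE,np.ones((7,7)))
    c=max(cv2.findContours(m,0,1)[0],key=cv2.contourArea)[:,0]
    d=(np.linalg.solve(z['mtx'],np.c_[c,np.ones(len(c))].T).T)@z['R']; o=-z['R'].T@z['t'].ravel()
    P=(o+d*((h-o[2])/d[:,2])[:,None])[:,:2].astype(np.float32)*1000
    D=np.linalg.norm(P[:,None]-P[None],axis=-1); i,j=np.unravel_index(D.argmax(),D.shape)
    v=P[i]-P[j]
    print(f,cv2.minAreaRect(P),cv2.fitEllipse(P),'far',D.max(),np.degrees(np.arctan2(v[1],v[0]))%180)
meas('top1',(232,327),28,.029); meas('w1',(328,163),50,.029)
# grip: points high above dish near pixel (399,266)
z=np.load('top1.npz');W=np.load('topW.npy');m=np.zeros((480,640),bool);m[250:285,385:415]=True
hs=cv2.cvtColor(z['p'],cv2.COLOR_RGB2HSV); g=m&(W[...,2]>.1)&(W[...,2]<.122)&(hs[...,1]>50)
q=W[g]; r=cv2.minAreaRect((q[:,:2]*1000).astype(np.float32)); print(g.sum(),q.mean(0),r)
c=np.array([.5404,.0451]);print(np.linalg.norm(q.mean(0)[:2]-c),np.degrees(np.arctan2(*(c-q.mean(0)[:2])[::-1])))
```

```text
top1 ((439.3934020996094, 309.82708740234375), (59.116355895996094, 55.70976638793945), 55.063232421875) ((439.6694641113281, 309.6000671386719), (51.93865203857422, 65.63510131835938), 4.529932975769043) far 70.23273 98.80714
w1 ((440.17138671875, 310.17230224609375), (60.98420333862305, 57.4302978515625), 55.080078125) ((440.41900634765625, 310.45587158203125), (53.711692810058594, 67.29935455322266), 3.2028656005859375) far 71.27648 97.35435
160 [ 0.56021361 -0.05188842  0.11081244] ((560.6786499023438, -52.69310760498047), (44.1396598815918, 14.955960273742676), 8.172422409057617)
0.09899158088605868 101.5459939407959
```

{"api": "send_rows", "payload": {"series": [[1.2,5,-34,0,0,0.3],[1.2,5,-34,0,0,0.3],[1.2,5,-34,0,0,0.3],[1.2,5,-34,0,0,0.3],[1.2,5,-34,0,0,0.3]]}}

```text
clock: 2.9
tool_pos: [0.4398, 0.3087, 0.0677]
orientation: [180.0, -0.0, 95.2]
force: [0.6, 0.5, -0.5]
gripper_width: 0.997
finger_force: 0.0
```

{"api": "send_rows", "payload": {"series": [[0,0,-24,0,0,0],[0,0,-18,0,0,0],[0,0,-12,0,0,0],[0,0,0,0,0,0],[0,0,0,0,0,0]]}}

```text
clock: 3.32
tool_pos: [0.4396, 0.3093, 0.0149]
orientation: [-180.0, 0.0, 95.3]
force: [-0.1, -0.4, 1.4]
gripper_width: 1.002
finger_force: 0.0
```

{"api": "send_rows", "payload": {"series": [[0,0,0,0,0,0],[0,0,0,0,0,0],[0,0,0,0,0,0],[0,0,0,0,0,0],[0,0,0,0,0,0]], "jaw": 30}}

```text
clock: 3.73
tool_pos: [0.4401, 0.3108, 0.0157]
orientation: [179.9, -0.0, 95.4]
force: [-0.2, -0.8, 0.8]
gripper_width: 0.642
finger_force: 0.0
```

{"api": "send_rows", "payload": {"series": [[0,0,0,0,0,0],[0,0,0,0,0,0],[0,0,0,0,0,0],[0,0,0,0,0,0]]}}

```text
clock: 4.07
tool_pos: [0.4402, 0.3107, 0.0155]
orientation: [179.9, -0.0, 95.4]
force: [0.3, 0.1, 3.7]
gripper_width: 0.466
finger_force: 24.3
```

The opening of 41 mm is much less than the lemon's 57 mm thickness, so I'll look before going on.

Run:
```python
from h import *
a,_,_=shot('wrist','w2'); b,_,_=shot('scene','s2')
im=np.hstack([a[60:460,120:520],cv2.resize(b[250:400,220:370],(400,400))])
cv2.imwrite('pics/c2.png',im[:,:,::-1])
```

```text
(no output)
```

View pics/c2.png

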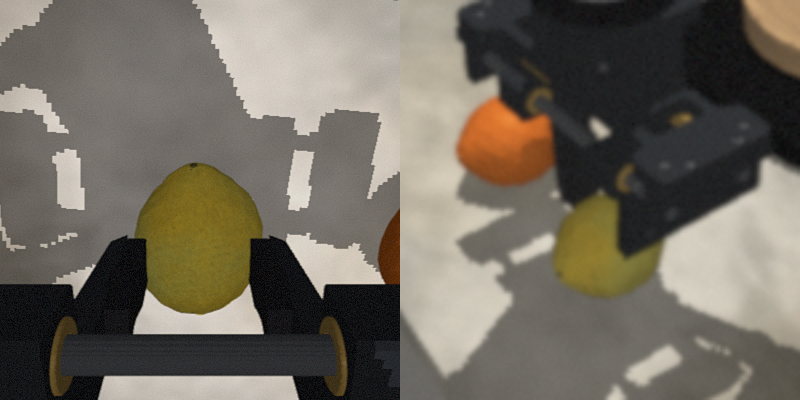

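The fingers hold the lemon near its robot-right (-y) half, and its bulge lies further along +y (at about (200,215) in the crop). It slipped along +y, so I'll open, rise and re-measure.

{"api": "send_rows", "payload": {"series": [[0,0,0,0,0,0],[0,0,0,0,0,0],[0,0,0,0,0,0],[0,0,0,0,0,0],[0,0,0,0,0,0]], "jaw": 88}}

```text
clock: 4.58
tool_pos: [0.4391, 0.3101, 0.0144]
orientation: [-179.9, 0.0, 95.4]
force: [-0.4, 0.0, -0.1]
gripper_width: 0.825
finger_force: 0.0
```

{"api": "send_rows", "payload": {"series": [[0,0,20,0,0,0],[0,0,30,0,0,0],[0,0,35,0,0,0],[0,0,20,0,0,0],[0,0,0,0,0,0]]}}

```text
clock: 5.0
tool_pos: [0.443, 0.3126, 0.1255]
orientation: [179.5, -0.3, 95.4]
force: [0.4, 0.9, 0.3]
gripper_width: 0.999
finger_force: 0.0
```

```bash
cat > lem.py <<'E'
from h import *
def meas(z,uv,r,h):
    hsv=cv2.cvtColor(z['p'],cv2.COLOR_RGB2HSV)
    n=np.zeros((480,640),np.uint8);cv2.circle(n,uv,r,255,-1)
    m=((n>0)&(hsv[...,1]>130)&(hsv[...,0]>20)&(hsv[...,0]<40)).astype(np.uint8)
    m=cv2.morphologyEx(m,cv2.MORPH_CLOSE,np.ones((7,7)))
    c=max(cv2.findContours(m,0,1)[0],key=cv2.contourArea)[:,0]
    d=(np.linalg.solve(z['mtx'],np.c_[c,np.ones(len(c))].T).T)@z['R']; o=-z['R'].T@z['t'].ravel()
    P=(o+d*((h-o[2])/d[:,2])[:,None])[:,:2].astype(np.float32)*1000
    D=np.linalg.norm(P[:,None]-P[None],axis=-1); i,j=np.unravel_index(D.argmax(),D.shape)
    v=P[i]-P[j]; q=world(z['d'],z)[m>0]
    print(cv2.boundingRect(c),cv2.fitEllipse(P),'far',D.max(),np.degrees(np.arctan2(v[1],v[0]))%180,'mid',(P[i]+P[j])/2,'top',np.percentile(q[:,2],97),q[q[:,2]>np.percentile(q[:,2],90)].mean(0))
E
python3 - <<'E'
from lem import *
o=arm.get_obs(); print(o['clock'],o['tool_pos'],o['orientation'],o['gripper_width'])
shot('wrist','w3'); meas(np.load('w3.npz'),(320,250),150,.029)
shot('top','t3'); meas(np.load('t3.npz'),(232,327),40,.029)
E
```

```text
5.0 [0.44298595 0.31263596 0.1255131 ] [179.51037892  -0.25850444  95.39530124] 0.9987731439095803
(273, 179, 79, 100) ((439.771484375, 309.9600524902344), (54.35860061645508, 68.92100524902344), 2.414785146713257) far 72.71148 96.30217 mid [440.41162 309.59595] top 0.16094252393197286 [0.43604982 0.31455565 0.10252252]
(224, 314, 25, 26) ((439.44085693359375, 303.2600402832031), (50.31047821044922, 54.79663848876953), 95.03858947753906) far 55.958168 34.560055 mid [439.72742 307.78662] top 0.06012197043912291 [0.4460496  0.29828387 0.11177672]
```

View pics/w3.png

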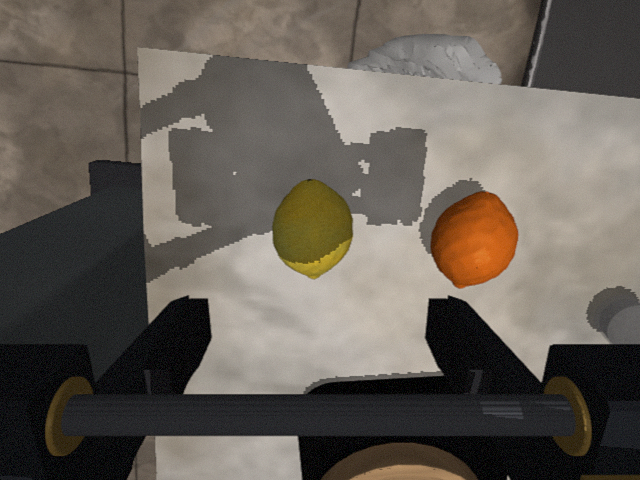

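Run:
```python
from lem import *
z=np.load('w2.npz'); meas(z,(320,300),120,.029)
def proj(z,X): x=z['R']@np.array(X)+z['t'].ravel(); x=z['mtx']@x; return x[:2]/x[2]
print('tcp w2',proj(z,[.440,.3107,.0155]),'grasp',proj(z,[.440,.3107,.0345]))
for k in (-.03,.03): print('pad',proj(z,[.440+k,.3107,.0345]))
W=world(z['d'],z)
for u,v in ((315,223),(315,250),(315,280),(315,310),(315,340),(315,365)): print(u,v,W[v,u])
for v in (300,310,320): print('finger',W[v,245],W[v,390])
z=np.load('w3.npz');print('tcp w3',proj(z,[.443,.3126,.1255]))
W=world(z['d'],z); print(W[330,205],W[330,430],W[229,313],W[190,313],W[270,313])
```

```text
(255, 223, 127, 151) ((440.2670593261719, 308.69891357421875), (53.02851104736328, 74.28858947753906), 3.150282382965088) far 74.383446 99.17668 mid [440.14185 309.24286] top 0.06857280809309003 [0.44076562 0.31401514 0.06776951]
tcp w2 [317.83963198 286.67840108] grasp [317.86418633 306.00561721]
pad [248.11516306 300.12070849]
pad [386.87116535 311.8279177 ]
315 223 [0.4354874  0.34555963 0.02729147]
315 250 [0.43621816 0.33855001 0.04068342]
315 280 [0.4371091  0.32947806 0.04896618]
315 310 [0.43804836 0.31970627 0.05452043]
315 340 [0.4391061  0.30847284 0.05727187]
315 365 [0.44023535 0.29618867 0.05575442]
finger [0.41077051 0.318268   0.04865947] [0.4668938  0.32378933 0.04906094]
finger [0.41178348 0.31717657 0.05443936] [0.46635751 0.32200194 0.05383299]
finger [0.41292617 0.31694606 0.06117928] [0.46488339 0.32242394 0.0621391 ]
tcp w3 [318.37800047 286.7348371 ]
[0.39859327 0.30701038 0.1612872 ] [0.48651711 0.31503993 0.16149265] [0.43958595 0.31939222 0.05671319] [0.43761272 0.3404212  0.03893003] [0.44240799 0.28806483 0.04857596]
```

The depth shows the pads 56 mm apart on the lemon's middle, so the reported opening simply isn't linear and the grasp was good. The lemon hasn't moved, so I'll grasp it again and carry it to the dish.

{"api": "send_rows", "payload": {"series": [[0,0,-25,0,0,0],[0,0,-35,0,0,0],[0,0,-27,0,0,0],[0,0,-18,0,0,0],[0,0,0,0,0,0]]}}

```text
clock: 5.52
tool_pos: [0.4339, 0.3067, 0.0081]
orientation: [-179.3, 0.3, 95.4]
force: [-0.6, -0.3, -0.8]
gripper_width: 1.002
finger_force: 0.0
```

{"api": "send_rows", "payload": {"series": [[0,0,0,0,0,0],[0,0,0,0,0,0],[0,0,0,0,0,0],[0,0,0,0,0,0],[0,0,0,0,0,0]], "jaw": 25}}

```text
clock: 5.93
tool_pos: [0.4406, 0.3111, 0.0163]
orientation: [179.9, -0.1, 95.4]
force: [-0.1, 0.5, -0.4]
gripper_width: 0.645
finger_force: 0.0
```

{"api": "send_rows", "payload": {"series": [[0,0,0,0,0,0],[0,0,0,0,0,0],[0,0,0,0,0,0],[0,0,0,0,0,0],[0,0,0,0,0,0]]}}

```text
clock: 6.35
tool_pos: [0.44, 0.3106, 0.0154]
orientation: [180.0, -0.0, 95.4]
force: [0.4, -0.8, 3.7]
gripper_width: 0.464
finger_force: 24.3
```

{"api": "send_rows", "payload": {"series": [[0,0,10,0,0,0],[0,0,20,0,0,0],[0,0,25,0,0,0],[0,0,25,0,0,0],[0,0,20,0,0,0]]}}

```text
clock: 6.77
tool_pos: [0.4398, 0.3105, 0.117]
orientation: [180.0, -0.0, 95.4]
force: [0.7, -0.2, 0.5]
gripper_width: 0.284
finger_force: 0.0
```

It slipped out and the fingers closed on nothing. I'll check where the fingertips really were (scene view s2) and where the lemon lies now.

Run:
```python
from lem import *
z=np.load('s2.npz')
def proj(X): x=z['R']@np.array(X)+z['t'].ravel(); x=z['mtx']@x; return x[:2]/x[2]
cr=lambda X:((proj(X)-[220,250])*400/150+[400,0]).round()
for k in (-.0285,-.0205,.0205,.0285):
  for h in (.0155,.0345): print(k,h,cr([.440+k*.996,.3107+k*.087,h]))
print('lemon centre',cr([.44,.31,.029]),'top',cr([.44,.31,.0575]))
W=world(z['d'],z)
for u,v in ((625,245),(640,240),(625,220),(640,200),(600,240)):
  print(u,v,W[int(250+v*.375),int(220+(u-400)*.375)])
o=arm.get_obs(); print(o['clock'],o['tool_pos'],o['gripper_width'])
shot('wrist','w4'); a,_,_=shot('scene','s4'); meas(np.load('w4.npz'),(315,230),110,.029)
b=np.load('w4.npz')['p']
cv2.imwrite('pics/c4.png',np.hstack([b[100:500,120:520][:380],cv2.resize(a[230:400,200:380],(400,380))])[:,:,::-1])
```

```text
-0.0285 0.0155 [637. 292.]
-0.0285 0.0345 [637. 267.]
-0.0205 0.0155 [629. 284.]
-0.0205 0.0345 [628. 259.]
0.0205 0.0155 [586. 244.]
0.0205 0.0345 [585. 219.]
0.0285 0.0155 [578. 237.]
0.0285 0.0345 [577. 212.]
lemon centre [608. 245.] top [607. 207.]
625 245 [0.41085171 0.31670472 0.05687903]
640 240 [0.40587749 0.30974066 0.05910391]
625 220 [0.40929076 0.31739638 0.07518084]
640 200 [0.40347535 0.3110185  0.0891543 ]
600 240 [0.42627933 0.32259492 0.04986804]
6.7667 [0.43978035 0.31052259 0.11703404] 0.2836756215727443
(276, 179, 83, 102) ((438.9780578613281, 309.7081604003906), (54.443267822265625, 69.0867691040039), 3.027538299560547) far 72.33415 100.16214 mid [438.20862 309.11563] top 0.057706856776656955 [0.43931571 0.31253546 0.08039999]
```

View pics/c4.png

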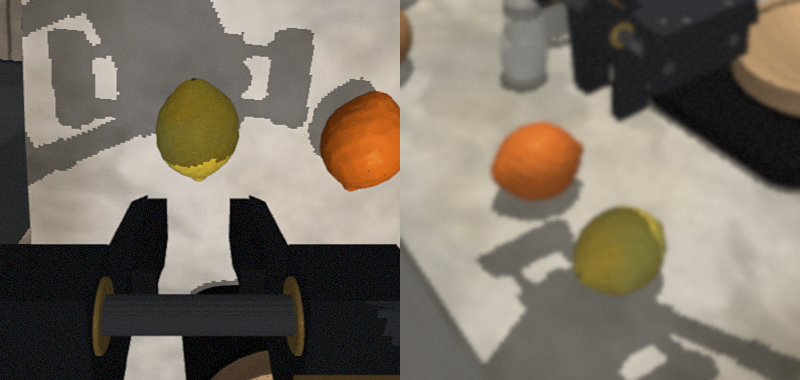

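The lemon still lies at (438,309). In s2 the fingertips seem to end well above the reported TCP, so I'll measure the tip height directly.

Run:
```python
from h import *
for f,t in (('w4',[.4398,.3105,.117]),('w3',[.443,.3126,.1255]),('w2',[.44,.3107,.0155])):
    z=np.load(f+'.npz'); W=world(z['d'],z); t=np.array(t)
    dark=z['p'].max(2)<45
    rr,cc=np.nonzero(dark); k=W[rr,cc]-t
    s=(rr<345)&(abs(k[:,0])<.065)&(abs(k[:,1])<.03)&(k[:,2]>-.02)
    kk=k[s]; r2=rr[s]
    print(f,'n',s.sum(),'min rel z',np.percentile(kk[:,2],[0,1,5,20]),'y at low',kk[kk[:,2]<np.percentile(kk[:,2],5)][:,1].mean(), 'rows',r2.min())
    x=z['R']@(t+[0,.009,0])+z['t'].ravel();x=z['mtx']@x;print('front edge tip row',x[1]/x[2])
z=np.load('s4.npz'); W=world(z['d'],z);t=np.array([.4398,.3105,.117])
K=z['mtx']
for dz in (0,.02,.035,.05):
    x=K@(z['R']@(t+[-.0125,0,dz])+z['t'].ravel());print('s4',dz,(x[:2]/x[2]-[200,230])*[400/180,380/170]+[400,0])
for u,v in ((625,105),(625,80),(590,80)): print(W[int(230+v*170/380),int(200+(u-400)*.45)]-t)
print(np.load('w4.npz')['R'])
```

```text
w4 n 4128 min rel z [0.0288727  0.03048493 0.03299091 0.03923561] y at low 0.008762577718697727 rows 296
front edge tip row 269.2877924504648
w3 n 5311 min rel z [0.0285754  0.03009796 0.03226849 0.03762756] y at low 0.0041878630558571045 rows 296
front edge tip row 269.3136909994223
w2 n 4428 min rel z [-0.01736678  0.03044895  0.03310017  0.03912682] y at low 0.008771011338169009 rows 296
front edge tip row 269.2917990686125
s4 0 [624.66330296 156.31996198]
s4 0.02 [624.17175843 130.46027629]
s4 0.035 [623.79369944 110.57095574]
s4 0.05 [623.40728602  90.24211724]
[-0.02622512  0.00754085  0.05190251]
[-0.027652    0.00807511  0.07037505]
[0.01443873 0.00870423 0.0464835 ]
[[ 9.95528834e-01  9.44576561e-02  3.02068474e-04]
 [ 8.92813705e-02 -9.42008305e-01  3.23495272e-01]
 [ 3.08411561e-02 -3.22021902e-01 -9.46229738e-01]]
```

All views agree: the true fingertips end about 29 mm above the reported TCP, and x and y are fine. The first grips pinched the top of the lemon. I'll regrasp 30 mm lower, in steps, watching the force.

{"api": "send_rows", "payload": {"series": [[0,0,0,0,0,0],[0,0,0,0,0,0],[0,0,0,0,0,0],[0,0,0,0,0,0],[0,0,0,0,0,0]], "jaw": 88}}

```text
clock: 7.28
tool_pos: [0.4387, 0.3099, 0.1135]
orientation: [-179.9, 0.1, 95.4]
force: [0.6, 0.4, -0.1]
gripper_width: 0.636
finger_force: 0.0
```

{"api": "send_rows", "payload": {"series": [[-1,-1,0,0,0,0],[0,0,-25,0,0,0],[0,0,-30,0,0,0],[0,0,-30,0,0,0],[0,0,-15,0,0,0]]}}

```text
clock: 7.7
tool_pos: [0.4362, 0.3078, 0.0113]
orientation: [-179.7, 0.1, 95.4]
force: [0.4, -0.6, -0.2]
gripper_width: 0.997
finger_force: 0.0
```

{"api": "send_rows", "payload": {"series": [[0,0,-10,0,0,0],[0,0,-8,0,0,0],[0,0,-7,0,0,0],[0,0,-6,0,0,0],[0,0,0,0,0,0]]}}

```text
clock: 8.12
tool_pos: [0.4385, 0.3093, -0.0166]
orientation: [-180.0, 0.0, 95.4]
force: [0.1, 0.3, -0.2]
gripper_width: 1.001
finger_force: 0.0
```

{"api": "send_rows", "payload": {"series": [[0,0,0,0,0,0],[0,0,0,0,0,0],[0,0,0,0,0,0],[0,0,0,0,0,0],[0,0,0,0,0,0]], "jaw": 40}}

```text
clock: 8.53
tool_pos: [0.439, 0.3096, -0.0156]
orientation: [179.9, -0.0, 95.4]
force: [0.8, 0.7, 0.5]
gripper_width: 0.647
finger_force: 0.7
```

{"api": "send_rows", "payload": {"series": [[0,0,0,0,0,0],[0,0,0,0,0,0],[0,0,0,0,0,0],[0,0,0,0,0,0],[0,0,0,0,0,0]]}}

```text
clock: 8.95
tool_pos: [0.439, 0.3096, -0.0156]
orientation: [180.0, -0.0, 95.4]
force: [-0.7, -0.1, 4.9]
gripper_width: 0.624
finger_force: 30.0
```

The opening is now 55 mm with 30 N, which is a proper grasp. Next I'll lift and carry it over the dish.

{"api": "send_rows", "payload": {"series": [[0,0,10,0,0,0],[0,0,20,0,0,0],[0,0,25,0,0,0],[0,0,25,0,0,0],[0,0,20,0,0,0]]}}

```text
clock: 9.37
tool_pos: [0.4384, 0.3093, 0.0855]
orientation: [-180.0, -0.0, 95.4]
force: [-0.0, 0.7, 0.1]
gripper_width: 0.619
finger_force: 30.0
```

{"api": "send_rows", "payload": {"series": [[4,-10,0,0,0,0],[8,-20,0,0,0,0.5],[9.5,-25,0,0,0,0.5],[10,-26,0,0,0,0.5],[10,-26,0,0,0,0.5]]}}

```text
clock: 9.78
tool_pos: [0.4792, 0.2005, 0.0825]
orientation: [-179.9, 0.0, 97.5]
force: [0.6, -0.1, -1.4]
gripper_width: 0.623
finger_force: 30.0
```

{"api": "send_rows", "payload": {"series": [[10,-26,0,0,0,0.5],[10,-26,0,0,0,0.5],[10,-26,0,0,0,0.5],[10,-26,0,0,0,0],[9.5,-25,0,0,0,0]]}}

```text
clock: 10.2
tool_pos: [0.5285, 0.0712, 0.0824]
orientation: [-179.9, 0.0, 98.9]
force: [-0.0, 0.8, -0.7]
gripper_width: 0.621
finger_force: 30.0
```

{"api": "send_rows", "payload": {"series": [[7,-18,0,0,0,0],[3.5,-10.5,0,0,0,0],[0,0,0,0,0,0],[0,0,0,0,0,0],[0,0,0,0,0,0]]}}

```text
clock: 10.62
tool_pos: [0.5392, 0.0455, 0.0833]
orientation: [-179.9, -0.0, 98.9]
force: [0.1, -0.2, -0.7]
gripper_width: 0.623
finger_force: 30.0
```

Run:
```python
from lem import *
o=arm.get_obs(); print(o['clock'],o['tool_pos'],o['orientation'],o['gripper_width'])
shot('wrist','w5'); a,_,_=shot('top','t5')
b=np.load('w5.npz')['p']; b=b[:,:]
cv2.imwrite('pics/c5.png',np.hstack([b[80:480,120:520],cv2.resize(a[200:350,280:430],(400,400))])[:,:,::-1])
meas(np.load('w5.npz'),(320,300),110,.1295)
```

```text
10.6167 [0.53918926 0.04550001 0.08327356] [-1.79921493e+02 -3.54569355e-02  9.89078331e+01] 0.6231726458951033
(235, 245, 167, 149) ((538.5451049804688, 48.88726043701172), (59.722923278808594, 63.30846405029297), 11.74056625366211) far 66.34468 124.39289 mid [546.7173   53.93062] top 0.15555787560638368 [0.53798675 0.05188111 0.15850109]
```

View pics/c5.png

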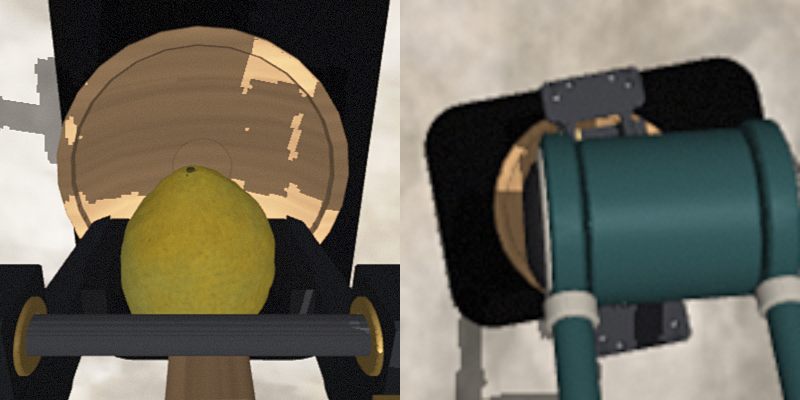

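The left half shows the lemon held over the dish. The floor circle is centred near crop (201,165), i.e. (321,245), and the grip is at the bottom. I'll cast rays to check the dish centre.

Run:
```python
from h import *
z=np.load('w5.npz')
def ray(u,v,h):
    d=z['R'].T@np.linalg.solve(z['mtx'],[u,v,1.]); o=-z['R'].T@z['t'].ravel(); return (o+d*(h-o[2])/d[2])
for q in ((292,246),(350,246),(321,219)): print('floor circle',ray(*q,.029))
P=[ray(*q,.05)[:2] for q in((177,240),(230,145),(320,106),(400,132),(455,190),(468,240),(193,170))]
A=np.array([[2*x,2*y,1] for x,y in P]); b=[(p**2).sum() for p in P]
s=np.linalg.lstsq(A,np.array(b),rcond=None)[0]; print('rim',s[:2],np.sqrt(s[2]+s[0]**2+s[1]**2))
print('grip top?',ray(285,470,.112),ray(368,470,.112),'nipple',ray(310,250,.1295))
```

```text
floor circle [0.52339287 0.04376695 0.029     ]
floor circle [0.55776082 0.04919045 0.029     ]
floor circle [0.53792221 0.063125   0.029     ]
rim [0.54067702 0.04574638] 0.0799705472354057
grip top? [ 0.53632    -0.03758038  0.112     ] [ 0.57505083 -0.03141224  0.112     ] nipple [0.53081086 0.08065477 0.1295    ]
```

{"api": "send_rows", "payload": {"series": [[0.5,0,-12,0,0,0],[0.5,0,-18,0,0,0],[0.5,0,-15,0,0,0],[0.5,0,-10,0,0,0],[0,0,-6,0,0,0]]}}

```text
clock: 11.13
tool_pos: [0.5406, 0.0454, 0.0207]
orientation: [-179.8, -0.0, 99.0]
force: [-0.7, 0.4, -0.6]
gripper_width: 0.621
finger_force: 30.0
```

{"api": "send_rows", "payload": {"series": [[0,0,-3,0,0,0],[0,0,-2,0,0,0],[0,0,-1.5,0,0,0],[0,0,-1.5,0,0,0],[0,0,0,0,0,0]]}}

```text
clock: 11.55
tool_pos: [0.5425, 0.0449, 0.0153]
orientation: [179.9, 0.0, 98.9]
force: [-0.3, 0.1, -0.3]
gripper_width: 0.62
finger_force: 30.0
```

{"api": "send_rows", "payload": {"series": [[0,0,0,0,0,0],[0,0,0,0,0,0]]}}

```text
clock: 11.72
tool_pos: [0.5425, 0.0448, 0.0154]
orientation: [179.9, 0.0, 98.9]
force: [-0.7, 0.5, -1.5]
gripper_width: 0.623
finger_force: 30.0
```

{"api": "send_rows", "payload": {"series": [[-1,0.5,-0.7,0,0,0],[-0.5,0,-0.8,0,0,0],[0,0,0,0,0,0],[0,0,0,0,0,0]]}}

```text
clock: 12.05
tool_pos: [0.5414, 0.0455, 0.0142]
orientation: [179.9, 0.0, 98.9]
force: [-0.1, 0.2, 4.4]
gripper_width: 0.624
finger_force: 30.0
```

{"api": "send_rows", "payload": {"series": [[0,0,0,0,0,0],[0,0,0,0,0,0],[0,0,0,0,0,0],[0,0,0,0,0,0],[0,0,0,0,0,0]], "jaw": 68}}

```text
clock: 12.47
tool_pos: [0.5402, 0.0453, 0.013]
orientation: [-180.0, -0.0, 98.9]
force: [0.8, 0.8, -0.2]
gripper_width: 0.767
finger_force: 0.0
```

{"api": "send_rows", "payload": {"series": [[0,0,6,0,0,0],[0,0,12,0,0,0],[0,0,20,0,0,0],[0,0,25,0,0,0],[0,0,30,0,0,0]]}}

```text
clock: 12.88
tool_pos: [0.5394, 0.0453, 0.107]
orientation: [-179.9, -0.0, 98.9]
force: [1.4, 0.6, -0.7]
gripper_width: 0.773
finger_force: 0.0
```

{"api": "send_rows", "payload": {"series": [[0,0,30,0,0,0],[0,0,20,0,0,0],[0,0,10,0,0,0],[0,0,0,0,0,0],[0,0,0,0,0,0]]}}

```text
clock: 13.3
tool_pos: [0.5407, 0.0454, 0.1668]
orientation: [179.9, 0.0, 98.9]
force: [0.3, 0.1, 0.0]
gripper_width: 0.77
finger_force: 0.0
```

Run:
```python
from lem import *
o=arm.get_obs(); print(o['clock'],o['tool_pos'],o['orientation'],o['gripper_width'])
shot('wrist','w6'); meas(np.load('w6.npz'),(320,260),90,.058)
```

```text
13.3 [0.5407211  0.04536315 0.16682332] [1.79937461e+02 9.88552961e-03 9.88968102e+01] 0.7697428700451384
(280, 172, 78, 97) ((541.0822143554688, 45.46049880981445), (55.2694206237793, 69.57125091552734), 6.452197074890137) far 73.0573 104.0429 mid [540.4938   44.71748] top 0.08718142006428874 [0.54042918 0.04694043 0.09668882]
```

View pics/w6.png

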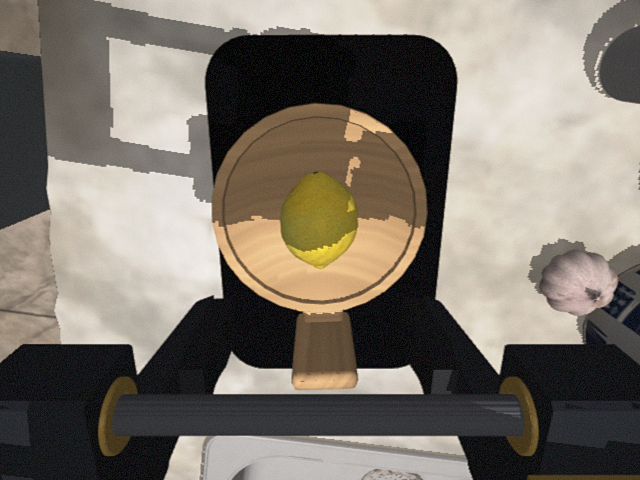

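The lemon lies centred in the dish, its middle at about (319,220), in line with the grip, whose top face is near (325,383). The opening between the fingers is clear. I'll measure the grip next.

Run:
```python
from h import *
z=np.load('w6.npz')
def ray(u,v,h):
    d=z['R'].T@np.linalg.solve(z['mtx'],[u,v,1.]); o=-z['R'].T@z['t'].ravel(); return (o+d*(h-o[2])/d[2])
m=(cv2.cvtColor(z['p'],cv2.COLOR_RGB2HSV)[...,1]>70)&(np.indices((480,640))[0]<320)
m[:, :200]=0;m[:,440:]=0
c=max(cv2.findContours(m.astype(np.uint8),0,1)[0],key=cv2.contourArea)[:,0]; c=c[c[:,1]<290]
P=np.array([ray(*q,.05)[:2] for q in c]);A=np.c_[2*P,np.ones(len(P))]
s=np.linalg.lstsq(A,(P**2).sum(1),rcond=None)[0];C=s[:2];print('rim',C,np.sqrt(s[2]+C@C))
W=world(z['d'],z)
g=W[370:392,285:365].reshape(-1,3);g=g[(g[:,2]>.107)&(g[:,2]<.117)]
r=cv2.minAreaRect((g[:,:2]*1000).astype(np.float32));print(len(g),g.mean(0),r)
w=W[340:375,300:350].reshape(-1,3);w=w[(w[:,2]>.06)&(w[:,2]<.105)];f=np.linalg.lstsq(np.c_[w[:,0],np.ones(len(w))],w[:,1],rcond=None)[0];print('inner face slope deg',np.degrees(np.arctan(f[0])),w.mean(0))
for G in (g.mean(0)[:2],np.array(r[0])/1000): v=C-G;print(G,np.linalg.norm(v),np.degrees(np.arctan2(v[1],v[0])))
```

```text
rim [0.5407274  0.07759673] 0.09593346344595312
1156 [ 0.55960146 -0.04991885  0.11082511] ((559.8580322265625, -51.127685546875), (45.55022430419922, 14.008870124816895), 9.702835083007812)
inner face slope deg 10.963168910484338 [ 0.5594608  -0.0451633   0.08777406]
[ 0.55960146 -0.04991885] 0.12890481860945913 98.4194346742375
[ 0.55985803 -0.05112769] 0.13013821687189073 98.45325166527698
```

{"api": "send_rows", "payload": {"series": [[1.5,-7.5,0,0,0,7],[1.5,-7.5,0,0,0,7],[1.5,-7.5,0,0,0,7],[1.5,-7.5,0,0,0,7],[1.5,-7.5,0,0,0,7]], "jaw": 50}}

```text
clock: 13.77
tool_pos: [0.5463, 0.0076, 0.1636]
orientation: [-179.8, -0.2, 134.2]
force: [0.8, -1.0, 0.2]
gripper_width: 0.569
finger_force: 0.0
```

{"api": "send_rows", "payload": {"series": [[1.5,-7.5,0,0,0,7],[1.5,-7.5,0,0,0,7],[1.5,-7.5,0,0,0,7],[1.5,-7.5,0,0,0,7],[1.5,-7.5,0,0,0,7]]}}

```text
clock: 14.18
tool_pos: [0.5539, -0.0298, 0.1636]
orientation: [-180.0, -0.3, 169.2]
force: [-0.2, 0.0, -0.1]
gripper_width: 0.567
finger_force: 0.0
```

{"api": "send_rows", "payload": {"series": [[1.5,-7.5,0,0,0,7],[1.5,-7.5,0,0,0,7],[1,-7,0,0,0,7],[0,0,0,0,0,0.4],[0,0,0,0,0,0]]}}

```text
clock: 14.6
tool_pos: [0.5582, -0.0516, 0.1642]
orientation: [179.9, -0.2, -169.9]
force: [-1.1, 0.2, 0.3]
gripper_width: 0.569
finger_force: 0.0
```

{"api": "send_rows", "payload": {"series": [[0,0,0,0,0,0],[0,0,0,0,0,0]]}}

```text
clock: 14.77
tool_pos: [0.559, -0.0512, 0.1655]
orientation: [180.0, -0.1, -169.8]
force: [-0.3, 0.8, 1.1]
gripper_width: 0.567
finger_force: 0.0
```

Run:
```python
from h import *
o=arm.get_obs(); print(o['clock'],o['tool_pos'],o['orientation'],o['gripper_width'],o['qpos'])
p,d,z=shot('wrist','w7'); W=world(d,z)
hs=cv2.cvtColor(p,cv2.COLOR_RGB2HSV)
g=(W[...,2]>.106)&(W[...,2]<.118)&(hs[...,1]>70)&(hs[...,0]<25)&(abs(W[...,0]-.56)<.05)&(abs(W[...,1]+.051)<.04)
q=W[g];print(len(q),q.mean(0),cv2.minAreaRect((q[:,:2]*1000).astype(np.float32)))
```

```text
14.7667 [ 0.55898344 -0.05116138  0.16552   ] [ 1.79962600e+02 -8.61096357e-02 -1.69805924e+02] 0.5674145913723445 [-7.77787253e+00  4.75257745e+00  1.08680114e+02  9.80866138e-03
  6.66607566e+01 -1.07975814e+02]
1542 [ 0.55831243 -0.05264098  0.1110702 ] ((559.614501953125, -52.445064544677734), (45.00269317626953, 13.835432052612305), 11.559403419494629)
```

View pics/w7.png

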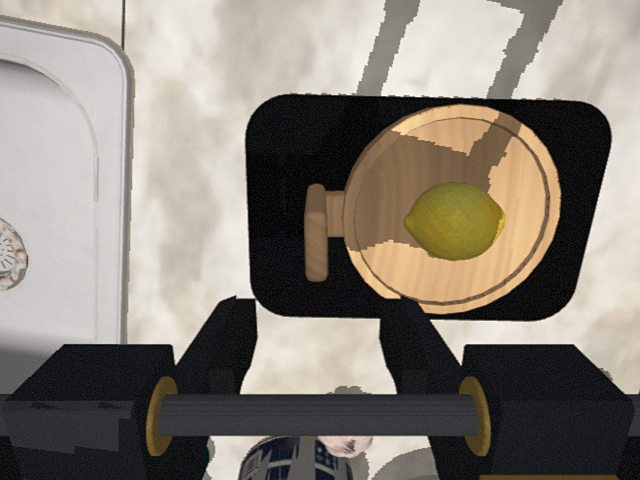

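The grip slab is at (316,232), between the two fingers' approach lines, and the lemon at (455,220) is still in line with it. I'll descend 121 mm onto the grip.

{"api": "send_rows", "payload": {"series": [[0.5,-1,-15,0,0,0.6],[0,0,-28,0,0,0],[0,0,-28,0,0,0],[0,0,-20,0,0,0],[0,0,-12,0,0,0]]}}

```text
clock: 15.23
tool_pos: [0.558, -0.052, 0.0606]
orientation: [179.9, -0.2, -169.1]
force: [-0.8, -0.4, -0.5]
gripper_width: 0.567
finger_force: 0.0
```

{"api": "send_rows", "payload": {"series": [[0,0,-9,0,0,0],[0,0,-6,0,0,0],[0,0,-3,0,0,0],[0,0,0,0,0,0],[0,0,0,0,0,0]]}}

```text
clock: 15.65
tool_pos: [0.561, -0.0527, 0.0464]
orientation: [-180.0, 0.1, -169.1]
force: [-0.2, -0.1, 0.3]
gripper_width: 0.57
finger_force: 0.0
```

{"api": "send_rows", "payload": {"series": [[0,0,0,0,0,0],[0,0,0,0,0,0],[0,0,0,0,0,0],[0,0,0,0,0,0],[0,0,0,0,0,0]], "jaw": 20}}

```text
clock: 16.07
tool_pos: [0.5603, -0.0526, 0.0457]
orientation: [-180.0, 0.0, -169.1]
force: [1.3, 0.2, 0.1]
gripper_width: 0.235
finger_force: 0.0
```

{"api": "send_rows", "payload": {"series": [[0,0,0,0,0,0],[0,0,0,0,0,0],[0,0,0,0,0,0]], "jaw": 5}}

```text
clock: 16.32
tool_pos: [0.5601, -0.0526, 0.0455]
orientation: [180.0, -0.0, -169.1]
force: [-0.1, 0.6, 1.2]
gripper_width: 0.154
finger_force: 30.0
```

{"api": "send_rows", "payload": {"series": [[0,0,0,0,0,0],[0,0,0,0,0,0],[0,0,0,0,0,0],[0,0,0,0,0,0]]}}

```text
clock: 16.65
tool_pos: [0.5601, -0.0526, 0.0455]
orientation: [180.0, 0.0, -169.1]
force: [-0.7, 0.6, 1.3]
gripper_width: 0.155
finger_force: 30.0
```

The opening is 13.6 mm against the slab's 14 mm, with 30 N. I'll lift gently.

{"api": "send_rows", "payload": {"series": [[0,0,1,0,0,0],[0,0,2,0,0,0],[0,0,3,0,0,0],[0,0,4,0,0,0],[0,0,5,0,0,0]]}}

```text
clock: 17.07
tool_pos: [0.5597, -0.0527, 0.0603]
orientation: [180.0, -0.1, -169.1]
force: [-0.2, 0.5, -2.5]
gripper_width: 0.152
finger_force: 30.0
```

{"api": "send_rows", "payload": {"series": [[0,0,6,0,0,0],[0,0,6,0,0,0],[0,0,6,0,0,0],[0,0,6,0,0,0],[0,0,6,0,0,0]]}}

```text
clock: 17.48
tool_pos: [0.5603, -0.0527, 0.0913]
orientation: [-180.0, 0.0, -169.1]
force: [0.2, 0.1, -1.7]
gripper_width: 0.154
finger_force: 30.0
```

{"api": "send_rows", "payload": {"series": [[0,0,5,0,0,0],[0,0,4,0,0,0],[0,0,3,0,0,0],[0,0,2,0,0,0],[0,0,1,0,0,0]]}}

```text
clock: 17.9
tool_pos: [0.5602, -0.0527, 0.1057]
orientation: [-180.0, 0.0, -169.1]
force: [0.4, 0.3, -2.8]
gripper_width: 0.156
finger_force: 30.0
```

{"api": "send_rows", "payload": {"series": [[0,0,0,0,0,0],[0,0,0,0,0,0],[0,0,0,0,0,0],[0,0,0,0,0,0],[0,0,0,0,0,0]]}}

```text
clock: 18.32
tool_pos: [0.5599, -0.0526, 0.1051]
orientation: [180.0, -0.0, -169.1]
force: [-0.4, 0.3, -3.0]
gripper_width: 0.161
finger_force: 30.0
```

```bash
cat > chk.py <<'E'
from h import *
import sys
f=sys.argv[1]
o=arm.get_obs(); print(o['clock'],o['tool_pos'],o['orientation'],o['gripper_width'],o['force'],o['qpos'][5])
p,d,z=shot('wrist','w'+f); shot('scene','s'+f); W=world(d,z); hs=cv2.cvtColor(p,cv2.COLOR_RGB2HSV)
wood=(hs[...,1]>60)&(hs[...,0]<22)&(W[...,2]>.04)&(W[...,2]<.25)
lem=(hs[...,1]>130)&(hs[...,0]>=22)&(hs[...,0]<40)&(W[...,2]>.04)
n,L,S,_=cv2.connectedComponentsWithStats(wood.astype(np.uint8)); k=1+S[1:,4].argmax(); wood=L==k
print('box',S[k])
c=max(cv2.findContours((wood).astype(np.uint8),0,1)[0],key=cv2.contourArea)[:,0]
Q=W[wood]; h=np.median(Q[:,2]); C=np.median(Q[:,:2],0)
r=np.linalg.norm(Q[:,:2]-C,axis=1)
for _ in range(4):   # rim-top ring plane
    r=np.linalg.norm(Q[:,:2]-C,axis=1); s=(r>.072)&(r<.083)
    R=Q[s]; R=R[R[:,2]>np.percentile(R[:,2],30)]
    A=np.c_[2*R[:,:2],np.ones(len(R))]; b=np.linalg.lstsq(A,(R[:,:2]**2).sum(1),rcond=None)[0]; C=b[:2]
pl=np.linalg.lstsq(np.c_[R[:,:2]-C,np.ones(len(R))],R[:,2],rcond=None)[0]
print('dish C',C,'rad',np.sqrt(b[2]+C@C),'rim z',pl[2],'tilt deg',np.degrees(np.arctan(pl[:2])),len(R))
l=W[lem]; l=l[l[:,2]>pl[2]-.02]; m=cv2.fitEllipse(max(cv2.findContours(lem.astype(np.uint8),0,1)[0],key=cv2.contourArea))
print('lemon px',m)
h=pl[2]+.008
e=max(cv2.findContours(lem.astype(np.uint8),0,1)[0],key=cv2.contourArea)[:,0]
dd=(np.linalg.solve(z['mtx'],np.c_[e,np.ones(len(e))].T).T)@z['R']; oo=-z['R'].T@np.array(z['t']).ravel()
P=(oo+dd*((h-oo[2])/dd[:,2])[:,None])[:,:2].astype(np.float32)*1000
print('lemon',cv2.fitEllipse(P))
E
python3 chk.py 8
```

```text
18.3167 [ 0.55990964 -0.05260518  0.10511247] [ 1.79990518e+02 -2.80026952e-02 -1.69106253e+02] 0.1612186370998582 [-0.37197609  0.26810181 -3.03527159] -108.79872375774004
box [  295   109   345   286 55699]
dish C [0.53302858 0.01673878] rad 0.07659534018417348 rim z 0.1370096671844718 tilt deg [ 20.4390538  -12.16623438] 5727
lemon px ((544.8522338867188, 299.744384765625), (126.1631851196289, 163.8383331298828), 100.01119995117188)
lemon ((531.5592651367188, 28.302650451660156), (48.74352264404297, 65.52423858642578), 162.7036590576172)
```

View pics/s8.png

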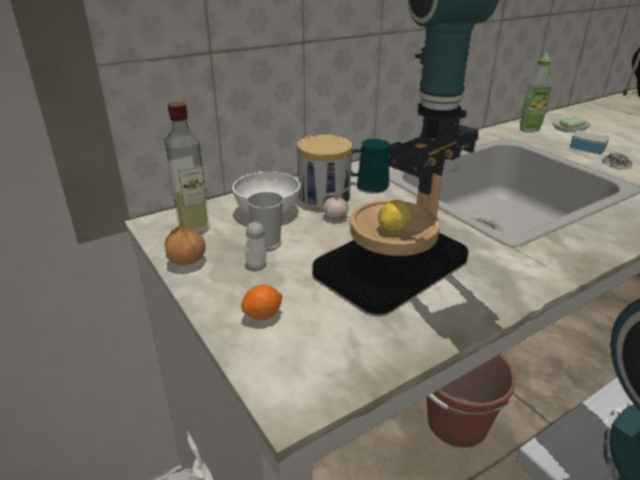

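The scene view shows the dish held clear of the board, about level, with the lemon in it at (394,215). My rim fit failed because it used a bad mask, so I'll measure tilt and lemon offset from the scene depth.

```bash
cat > tilt.py <<'E'
from h import *
import sys
def tilt(f,C,G):
    C=np.array(C)
    for v in ('s','w'):
        z=np.load(v+f+'.npz'); W=world(z['d'],z); hs=cv2.cvtColor(z['p'],cv2.COLOR_RGB2HSV)
        wood=(hs[...,1]>60)&(hs[...,0]<22)&(W[...,2]>.05)&(W[...,2]<.16)
        Q=W[wood]; Q=Q[np.linalg.norm(Q[:,:2]-G,axis=1)>.03]
        d=Q[:,:2]-C; r=np.hypot(*d.T); a=np.degrees(np.arctan2(d[:,1],d[:,0]))//15
        R=[]
        for k in np.unique(a):
            s=(a==k)&(r>.068)&(r<.09)
            if s.sum()>15: q=Q[s]; R.append(np.median(q[q[:,2]>=np.percentile(q[:,2],85)],0))
        R=np.array(R); pl=np.linalg.lstsq(np.c_[R[:,:2]-C,np.ones(len(R))],R[:,2],rcond=None)[0]
        print(v,len(R),'rim z',pl[2],'slope deg x,y',np.degrees(np.arctan(pl[:2])),'res',np.std(np.c_[R[:,:2]-C,np.ones(len(R))]@pl-R[:,2]))
        lm=(hs[...,1]>130)&(hs[...,0]>=22)&(hs[...,0]<40); L=W[lm]; L=L[(np.linalg.norm(L[:,:2]-C,axis=1)<.06)&(L[:,2]>.06)&(L[:,2]<.2)]
        o=-z['R'].T@z['t'].ravel()
        # sphere-ish fit: centre of lemon by least squares, radius free
        A=np.c_[2*L,np.ones(len(L))]; b=np.linalg.lstsq(A,(L**2).sum(1),rcond=None)[0]
        print('  lemon',len(L),'sphere c',b[:3],'bounds',np.percentile(L,[2,98],axis=0).round(3).tolist())
if __name__=='__main__': tilt(sys.argv[1],[float(sys.argv[2]),float(sys.argv[3])],np.array([float(sys.argv[4]),float(sys.argv[5])]))
E
python3 tilt.py 8 .541 .0455 .56 -.0526
```

```text
s 21 rim z 0.11080328256969994 slope deg x,y [ 0.34337803 -0.48231037] res 0.00033248044049209946
  lemon 796 sphere c [0.54154244 0.04717853 0.11796318] bounds [[0.514, 0.03, 0.103], [0.553, 0.078, 0.147]]
w 14 rim z 0.10865501070569951 slope deg x,y [-1.36817666  0.09210552] res 0.001340597108953299
  lemon 16295 sphere c [0.54201955 0.04338117 0.11639166] bounds [[0.514, 0.012, 0.113], [0.559, 0.064, 0.146]]
```

View pics/w8.png

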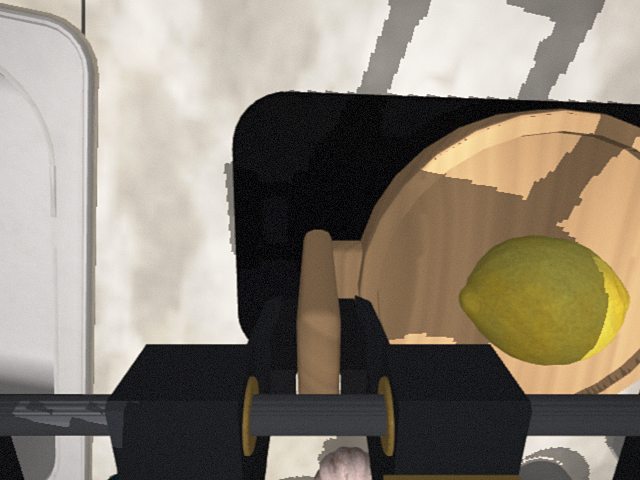

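The dish is level within about 1°, its underside at about 82 mm, and the lemon is within about 2 mm of the middle. I'll work out the arc of the grip about the dish centre for the clockwise turn.

Run:
```python
import numpy as np
w=np.r_[.4,.9,1.4,1.9,2.3,np.full(30,2.53),2.3,1.9,1.4,.9,.4]; w*=92/w.sum(); w=w.round(1); print(len(w),w.sum())
r=np.array([.019,-.0981])*1000; T=np.r_[0,np.cumsum(w)]; a=-np.radians(T)
P=np.c_[r[0]*np.cos(a)-r[1]*np.sin(a),r[0]*np.sin(a)+r[1]*np.cos(a)]+np.c_[T/T[-1]*8,-T/T[-1]*10]
D=np.diff(P,axis=0).round(1); 
for k in range(0,len(w),5): print([[*map(float,D[i]),0,0,0,-float(w[i])] for i in range(k,k+5)])
print(D.sum(0),P[-1]-P[0])
```

```text
40 92.0
[[-0.7, -0.2, 0, 0, 0, -0.4], [-1.5, -0.4, 0, 0, 0, -0.9], [-2.3, -0.5, 0, 0, 0, -1.4], [-3.1, -0.6, 0, 0, 0, -1.9], [-4.0, -0.6, 0, 0, 0, -2.4]]
[[-4.3, -0.5, 0, 0, 0, -2.6], [-4.3, -0.3, 0, 0, 0, -2.6], [-4.3, -0.1, 0, 0, 0, -2.6], [-4.3, 0.1, 0, 0, 0, -2.6], [-4.3, 0.3, 0, 0, 0, -2.6]]
[[-4.2, 0.5, 0, 0, 0, -2.6], [-4.2, 0.7, 0, 0, 0, -2.6], [-4.1, 0.9, 0, 0, 0, -2.6], [-4.1, 1.1, 0, 0, 0, -2.6], [-4.0, 1.3, 0, 0, 0, -2.6]]
[[-3.9, 1.5, 0, 0, 0, -2.6], [-3.9, 1.7, 0, 0, 0, -2.6], [-3.8, 1.9, 0, 0, 0, -2.6], [-3.7, 2.1, 0, 0, 0, -2.6], [-3.5, 2.2, 0, 0, 0, -2.6]]
[[-3.4, 2.4, 0, 0, 0, -2.6], [-3.3, 2.6, 0, 0, 0, -2.6], [-3.2, 2.7, 0, 0, 0, -2.6], [-3.0, 2.9, 0, 0, 0, -2.6], [-2.9, 3.0, 0, 0, 0, -2.6]]
[[-2.7, 3.2, 0, 0, 0, -2.6], [-2.6, 3.3, 0, 0, 0, -2.6], [-2.4, 3.4, 0, 0, 0, -2.6], [-2.2, 3.5, 0, 0, 0, -2.6], [-2.1, 3.6, 0, 0, 0, -2.6]]
[[-1.9, 3.7, 0, 0, 0, -2.6], [-1.7, 3.8, 0, 0, 0, -2.6], [-1.5, 3.9, 0, 0, 0, -2.6], [-1.3, 4.0, 0, 0, 0, -2.6], [-1.1, 4.0, 0, 0, 0, -2.6]]
[[-0.9, 3.8, 0, 0, 0, -2.4], [-0.6, 3.0, 0, 0, 0, -1.9], [-0.3, 2.2, 0, 0, 0, -1.4], [-0.2, 1.4, 0, 0, 0, -0.9], [-0.1, 0.6, 0, 0, 0, -0.4]]
[-109.9   72.1] [-109.70333057   72.53521491]
```

{"api": "send_rows", "payload": {"series": [[-0.7,-0.2,0,0,0,-0.4],[-1.5,-0.4,0,0,0,-0.9],[-2.3,-0.5,0,0,0,-1.4],[-3.1,-0.6,0,0,0,-1.9],[-4.0,-0.6,0,0,0,-2.4]]}}

```text
clock: 18.83
tool_pos: [0.5483, -0.055, 0.1054]
orientation: [-180.0, 0.0, -176.3]
force: [0.1, 0.2, -1.5]
gripper_width: 0.154
finger_force: 30.0
```

{"api": "send_rows", "payload": {"series": [[-4.3,-0.5,0,0,0,-2.6],[-4.3,-0.3,0,0,0,-2.6],[-4.3,-0.1,0,0,0,-2.6],[-4.3,0.1,0,0,0,-2.6],[-4.3,0.3,0,0,0,-2.6]]}}

```text
clock: 19.25
tool_pos: [0.5265, -0.0555, 0.1054]
orientation: [-180.0, -0.0, 170.7]
force: [-0.1, -0.3, -1.6]
gripper_width: 0.155
finger_force: 30.0
```

{"api": "send_rows", "payload": {"series": [[-4.2,0.5,0,0,0,-2.6],[-4.2,0.7,0,0,0,-2.6],[-4.1,0.9,0,0,0,-2.6],[-4.1,1.1,0,0,0,-2.6],[-4.0,1.3,0,0,0,-2.6]]}}

```text
clock: 19.67
tool_pos: [0.5058, -0.0509, 0.1054]
orientation: [-180.0, -0.0, 157.7]
force: [-0.2, 0.7, -2.2]
gripper_width: 0.157
finger_force: 30.0
```

{"api": "send_rows", "payload": {"series": [[-3.9,1.5,0,0,0,-2.6],[-3.9,1.7,0,0,0,-2.6],[-3.8,1.9,0,0,0,-2.6],[-3.7,2.1,0,0,0,-2.6],[-3.5,2.2,0,0,0,-2.6]]}}

```text
clock: 20.08
tool_pos: [0.487, -0.0415, 0.1054]
orientation: [-180.0, -0.0, 144.7]
force: [-0.3, 0.3, -2.7]
gripper_width: 0.154
finger_force: 30.0
```

{"api": "send_rows", "payload": {"series": [[-3.4,2.4,0,0,0,-2.6],[-3.3,2.6,0,0,0,-2.6],[-3.2,2.7,0,0,0,-2.6],[-3.0,2.9,0,0,0,-2.6],[-2.9,3.0,0,0,0,-2.6]]}}

```text
clock: 20.5
tool_pos: [0.4712, -0.0278, 0.1054]
orientation: [-180.0, -0.0, 131.7]
force: [-0.2, 0.1, -1.9]
gripper_width: 0.157
finger_force: 30.0
```

{"api": "send_rows", "payload": {"series": [[-2.7,3.2,0,0,0,-2.6],[-2.6,3.3,0,0,0,-2.6],[-2.4,3.4,0,0,0,-2.6],[-2.2,3.5,0,0,0,-2.6],[-2.1,3.6,0,0,0,-2.6]]}}

```text
clock: 20.92
tool_pos: [0.4592, -0.0108, 0.1054]
orientation: [-180.0, -0.0, 118.7]
force: [-0.1, -0.1, -2.4]
gripper_width: 0.154
finger_force: 30.0
```

{"api": "send_rows", "payload": {"series": [[-1.9,3.7,0,0,0,-2.6],[-1.7,3.8,0,0,0,-2.6],[-1.5,3.9,0,0,0,-2.6],[-1.3,4.0,0,0,0,-2.6],[-1.1,4.0,0,0,0,-2.6]]}}

```text
clock: 21.33
tool_pos: [0.4516, 0.0087, 0.1053]
orientation: [-180.0, -0.0, 105.7]
force: [-0.6, 0.1, -2.2]
gripper_width: 0.155
finger_force: 30.0
```

{"api": "send_rows", "payload": {"series": [[-0.9,3.8,0,0,0,-2.4],[-0.6,3.0,0,0,0,-1.9],[-0.3,2.2,0,0,0,-1.4],[-0.2,1.4,0,0,0,-0.9],[-0.1,0.6,0,0,0,-0.4]]}}

```text
clock: 21.75
tool_pos: [0.4498, 0.0196, 0.1054]
orientation: [-180.0, -0.0, 98.8]
force: [0.5, -0.2, -1.8]
gripper_width: 0.157
finger_force: 30.0
```

{"api": "send_rows", "payload": {"series": [[0,0,0,0,0,0],[0,0,0,0,0,0],[0,0,0,0,0,0],[0,0,0,0,0,0],[0,0,0,0,0,0]]}}

```text
clock: 22.17
tool_pos: [0.4502, 0.0194, 0.1054]
orientation: [-180.0, -0.0, 98.9]
force: [0.1, 0.8, -1.8]
gripper_width: 0.156
finger_force: 30.0
```

```bash
python3 chk.py 9 | head -1; python3 tilt.py 9 .549 .035 .450 .019
```

```text
22.1667 [0.45019458 0.01939397 0.10538735] [-1.79996307e+02 -1.35642697e-03  9.88906547e+01] 0.15628938960675173 [ 0.05150067  0.76880799 -1.78217413] -9.592619805833404
s 17 rim z 0.11080048065649187 slope deg x,y [ 0.06324432 -0.04333372] res 0.0001896472760273023
  lemon 771 sphere c [0.54640231 0.03243703 0.11844233] bounds [[0.515, 0.024, 0.103], [0.567, 0.061, 0.147]]
w 14 rim z 0.10873040835644154 slope deg x,y [0.74123628 1.6855587 ] res 0.0013876229255406587
  lemon 16348 sphere c [0.54694074 0.03328618 0.11563922] bounds [[0.515, 0.017, 0.113], [0.567, 0.061, 0.147]]
```

View pics/w9.png

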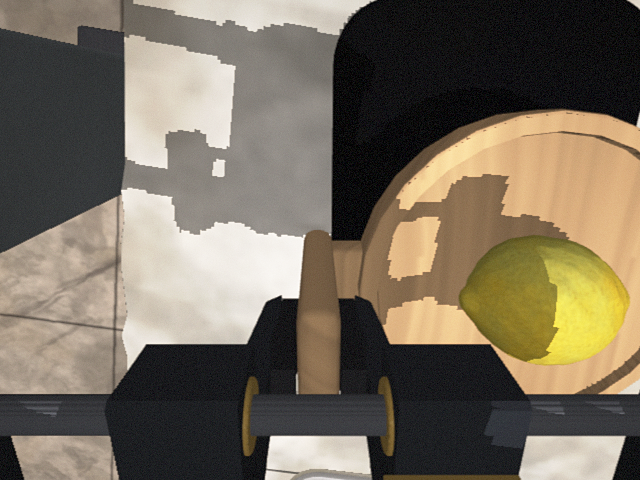

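The lemon sits exactly as before in the dish (about (545,300)), in line with the grip. The dish is level, with its rim at 111 mm and the grip pointing to the robot side. I'm handing it in.

```bash
python3 -c "
from rig import ticket; print(ticket.hand_in())"
```

```text
the job is handed in; nothing more can be done
None
```

The job is handed in, with no verdict returned: at the last check (22.2 s) the dish was held by its grip, level about 60 mm over the middle of the board, grip pointing to the robot's side, and the lemon was centred and in line, after two early grasps pinched the lemon too high because the true fingertips sit about 29 mm above the reported TCP.

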